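# Hold a power module in the corner of the assembly jig

## Task

Pick up the power module (white base, green board, dark finned heat sink) and set it flat on the aluminium jig plate with its yellow-marked corner in the corner of the two yellow fences. Press it gently but firmly so it sits flush against both fences at once, and finish while still holding it pressed there, ready to be screwed down: do not let go. The module is brittle, so never ram it into a fence (40 N cracks it), and leave everything else where it lies.

Things in the scene. Friction and masses are not known exactly. Their poses are not given: they have to be found in the camera images.
- module: Loose power module, 175-350 g. White base 64 (x) x 56 (y) x 20 mm, green board on top; centred on it a dark finned heat sink 40 (x) x 26 (y) mm, from 20 to 56 mm above the underside: grip this, along y or x. Green terminals (23 mm high) along the -x edge; a yellow square marks the +x +y corner. Origin: centre of underside, z up. Cracks above 40 N against a fence.
- module_corner (a point): The module's marked corner at the underside: (+32, +28, 0) mm in the module's frame, where its +x and +y side faces meet.
- jig: Jig fixed to the table: aluminium plate 130 x 130 x 12 mm. Origin: centre of its underside on the table, x and y along its edges, z up; plate top at z = 12 mm. Two rigid yellow fences, 18 mm high (tops at z = 30 mm), along its +x and +y sides. The seated module has its axes along the jig's x, y and its origin at (+13, +17, +12) mm here; fences end 2 mm below its white base's top.
- jig_corner (a point): Inner corner of the two fences at the plate's top: (+45, +45, +12) mm in the jig's frame. The module's marked corner belongs here. Friction of the module on plate and fences is 0.5 to 0.7: sliding along one fence while pressed on it takes a share of the push meant for the other.
- fence_far: Yellow fence along the jig's +x side, 12 (x) x 105 (y) x 18 mm, rigid; its inner face looks to the jig's -x, 6 mm from its origin, at x = +45 mm in the jig's frame. Origin: centre of its underside.
- fence_left: Yellow fence along the jig's +y side, 105 (x) x 12 (y) x 18 mm, rigid; its inner face looks to the jig's -y, 6 mm from its origin, at y = +45 mm in the jig's frame. Origin: centre of its underside.
- relay: Bystander: black relay socket 60 x 45 x 30 mm with an orange relay on it, 42 mm high in all. Origin: centre of the underside. It may stand where another part stood in another run.
- transformer: Bystander: small transformer, dark iron core 66 x 24 x 44 mm, copper winding 40 x 48 mm. Origin: centre of the underside.
- multimeter: Bystander: red multimeter lying flat, 145 x 75 x 40 mm. Origin: centre of the underside.
- tin_a: Bystander: red round open tin, 62 mm across, 22 mm high. Origin: centre of the underside.
- tin_b: Bystander: a second red tin like the first.
- driver: Bystander: screwdriver with an orange handle, 190 mm long, lying along its x.
- gearbox: Bystander: black actuator housing, 140 x 110 x 90 mm, at the left near the robot. Origin: centre of the underside.
Mind the look-alikes: they are no part of the job. What is shaped like the module but blue is not meant. Several things have the shape of the jig; the one meant has the colours described above.

How it is judged:
On the way:
1. the module is lifted clear of the mat in the fingers (height (world z) of module above 0.03 m and contact force between the fingers and module above 1 N), for 0.2 s.
At the end, for the whole second after the job is handed in: For the last second the module lies flat on the plate (2.5 mm), square to the jig (0.05 rad), marked corner within 4 mm of the fences' corner, pressing each fence with 1.5 to 40 N, fingers still on it, at rest; bystanders within 25 mm of their start (horizontal distance between module_corner and jig_corner below 0.004 m and angle between the x axis of module and the x axis of jig, either way round below 0.05 rad and angle between module's own z axis and vertical below 0.05 rad and z of module_corner in the frame of jig between 0.009 and 0.0145 m and contact force between module and fence_far between 1.5 and 40 N and contact force between module and fence_left between 1.5 and 40 N and contact force between the fingers and module above 1 N and linear speed of module below 0.01 m/s and distance of each of relay, transformer, multimeter, tin_a, tin_b, driver, gearbox from where it was at the start of the episode below 0.025 m); the arm keeps its last pose, push and grip.
It fails at once if the module is pressed against a fence with more than 40 N (contact force between module and fence_far above 40 N or contact force between module and fence_left above 40 N).
It fails at once if a bystander is moved by more than 25 mm (distance of any of relay, transformer, multimeter, tin_a, tin_b, driver, gearbox from where it was at the start of the episode above 0.025 m).
It also fails if it takes over 67 s, if anything falls off the work surface, if the arm or the gripper's body presses on something with over 40 N, if the wrist force passes 120 N, or if a joint passes its speed limit or range.

## Robot

A 7-joint arm with a two-finger parallel gripper is mounted at the origin on the work surface. World frame = base frame: x ahead of the robot, y to its left, z up, the work surface at z = 0. Lengths are in m, angles in rad, forces in N, time in s.
With the tool pointing down it reaches from about 0.35 to 0.9 m from the base axis. Payload 8.1 kg.
Tool frame: the origin (TCP) lies midway between the tips of the shut fingers; the grasp point (between the pads) lies 19 mm behind it; z points along the fingers, y is the line along which they close (so a half turn about z gives the same grasp; the last joint's range is limited). The gripper opens to 92 mm and grips with 3 to 60 N. Pads are 19 mm wide; open, the fingers measure 130 mm over their backs; the gripper's body (75 mm by 190 mm) begins 47 mm behind the grasp point.
Start: joints at [-1.367, 0.434, 0.025, 1.573, -0.012, 1.134, -0.075], TCP at [0.189, 0.596, 0.227] pointing down, gripper open.
Joint ranges: [-2.62, 2.62], [-0.44, 2.09], [-1.27, 1.32], [0.08, 2.57], [-1.32, 4.46], [0.12, 2], [-2.74, 2.74]. Speed limits (rad/s): [2.22, 2.22, 3.01, 3.01, 3.14, 3.14, 3.14].

## Interface

Orientations are given as a rotation vector (axis times angle).
In Python, from cell import arm gives the robot as it stands.
- The arm moves only by the tool send_rows, never from a script. Its argument "increments" is a list of rows, each a list of 3 entries, a list of its own where there are three numbers: the finger opening in cm, from 0 to 9.18, then the shift along the tool's x, y, z in cm, then the turn, a rotation vector about the tool's x, y, z in rad. A call has 1 to 5 rows; each row shifts and turns the commanded pose from where the row before left it, along the tool's axes as they then stand; what a row does not reach is not made up. A row lasts 1/10 s, in which the tool goes at most 50 mm and 8.59 degrees, less where a joint would pass 70% of its speed; a pose out of reach is approached as far as the arm can. A call is refused whole if a number of a shift passes 5 or a number of a turn 0.15, either way. A call with a gripper value outside its range is refused whole. The fingers move at their own pace and stop on an object; "force" is the grip in N (left out, the last holds). Time passes only in rows, so rows that do not move let the fingers close. It gives the time, the measured TCP pose, the force, the opening and the grip force at its end, in the units of the state.
- arm.observe(): the state, without advancing time (a new reading comes with each control period).
- arm.get_image(name): name is "scene" or "side" or "wrist"; returns the picture (400x640x3 uint8, red, green, blue); there is no depth.
- arm.camera_params(name): a dict with "camera_matrix" (3x3 intrinsics, pixels), "R" (3x3) and "t" (3): a world point X has camera coordinates R X + t. Camera axes: x right, y down, z forward; pixel columns grow to the right and rows downward; lengths in m; the calibration is good to about 2 mm. A picture is of the moment at which its call begins: read the wrist's pose just before it. camera_params takes no time and is no camera call; for the wrist camera it gives the pose at the moment of the call.
- arm.sign_off(): hands the job in; it is judged then, once.
The state is a dict: "clock": time; "joints": joint angles; "dq": joint speeds; "joint_efforts": joint torques, N m; "position": TCP position; "ee_rot": TCP orientation; "force": force on the tool from outside, world axes, zero at the start; "ft_torque": the same for the moment, N m; "width": opening from 0.0 (shut) to 1.0 (fully open); "gripper_force": force on a finger pad.
Only numpy, scipy, OpenCV 4.12 (cv2) and the standard library are available. Lean on these libraries where they do the work, as an engineer would, in place of code of your own. Each camera call takes 0.05 s, during which the arm holds its last target. There are 200 camera calls.

## Working session

There is one attempt and no reset: what is moved stays moved. The work goes in short steps, Python scripts to look and compute and a tool call to move; the robot and the scene stay as the last step left them, time stands still between calls to the robot, and variables do not carry over. Pictures are saved under pics/ and viewed, at most 10 in all, crops included, and the job is handed in when it is done.

Besides the shell and the picture viewer there is one more tool, called as a command line: name --argument value ..., lists and objects as JSON in quotes. send_rows: Moves the arm, as the interface text tells. Its arguments: {"type":"object","properties":{"increments":{"type":"array"},"force":{"type":"number"}},"required":["increments"]}

```bash
ls; mkdir -p pics
python3 - <<'E'
from cell import arm
import cv2
print(arm.observe())
for n in("scene","side"):
    im=arm.get_image(n); cv2.imwrite(f"pics/{n}0.png",im[:,:,::-1]); p=arm.camera_params(n); print(n,p)
E
```

```text
pics
{'clock': 0.0, 'joints': array([-1.36663278,  0.43519362,  0.02498549,  1.57410718, -0.01162954,
        1.13398531, -0.07505728]), 'dq': array([ 0.0011154 ,  0.00120747,  0.00238703,  0.00015209,  0.00010652,
       -0.0014387 ,  0.0020108 ]), 'joint_efforts': array([ 9.23313019e-04, -6.67834353e+01,  9.85305682e-01, -3.14462471e+01,
       -6.06451021e-02,  4.28601354e-02,  1.68097895e-04]), 'position': array([0.18863182, 0.59531711, 0.22595945]), 'ee_rot': array([-4.80036913e-01, -3.10458028e+00,  2.42457058e-03]), 'force': array([-0.37309217,  0.01358666,  0.11956012]), 'ft_torque': array([ 0.01500793, -0.03468569, -0.00846155]), 'gripper_force': 0.0, 'width': 1.001331686365962}
scene {'camera_matrix': array([[421.3313449 ,   0.        , 320.15606705],
       [  0.        , 421.3313449 , 201.25848072],
       [  0.        ,   0.        ,   1.        ]]), 'R': array([[ 0.18758835,  0.98221422,  0.0081134 ],
       [ 0.82753061, -0.15358547, -0.54000425],
       [-0.52915376,  0.10801259, -0.84162318]]), 't': array([-0.16531065, -0.43578912,  1.48786327])}
side {'camera_matrix': array([[371.2906521 ,   0.        , 316.12650799],
       [  0.        , 371.2906521 , 198.73469841],
       [  0.        ,   0.        ,   1.        ]]), 'R': array([[ 8.76149286e-01, -4.82039826e-01, -1.84495537e-04],
       [-3.26875472e-01, -5.93843199e-01, -7.35188874e-01],
       [ 3.54280756e-01,  6.44195515e-01, -6.77862291e-01]]), 't': array([-0.48168426,  0.23849493,  1.09378887])}
```

View pics/scene0.png

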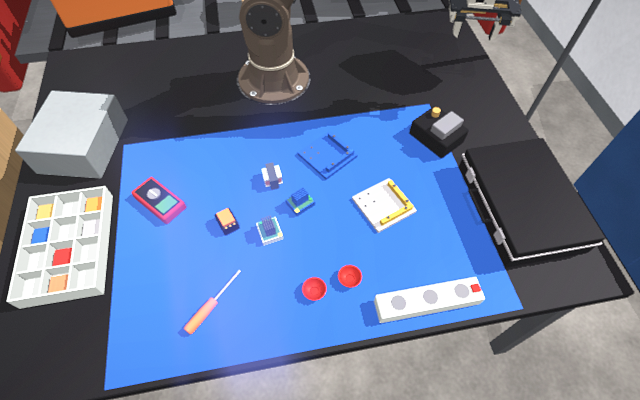

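View pics/side0.png

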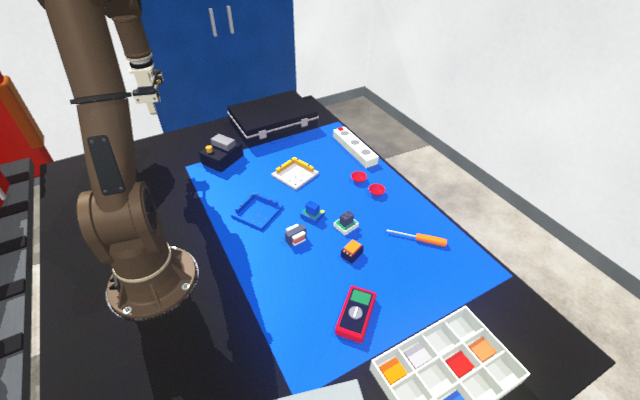

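The scene view shows two module-shaped things: (269,231), with a white base and dark fins, and (300,201), which is blue. There are also two jig-shaped things: (384,204), aluminium with yellow fences, and (327,155), all blue. The ones meant are (269,231) and (384,204). I'll confirm them in an enlarged crop.

```bash
cat > h.py <<'E'
import numpy as np, cv2
from cell import arm
from scipy.spatial.transform import Rotation as Ro
def ray(p,uv):
    K,R,t=p["camera_matrix"],np.array(p["R"]),np.array(p["t"])
    d=R.T@np.linalg.solve(K,[uv[0],uv[1],1.]); return -R.T@t,d/np.linalg.norm(d)
def onz(p,uv,z):
    c,d=ray(p,uv); return c+d*(z-c[2])/d[2]
def tri(*pu):
    A=0;b=0
    for p,uv in pu:
        c,d=ray(p,uv);M=np.eye(3)-np.outer(d,d);A=A+M;b=b+M@c
    return np.linalg.solve(A,b)
E
python3 - <<'E'
from h import *
P,S=arm.camera_params("scene"),arm.camera_params("side")
im=cv2.imread("pics/scene0.png")[150:260,235:425]
cv2.imwrite("pics/crop1.png",cv2.resize(im,None,fx=4.2,fy=4.2,interpolation=cv2.INTER_CUBIC))
print("sink",tri((P,(268,223)),(S,(347,215))))
print("jigcorner(top)",tri((P,(412,207)),(S,(279,163))))
def yel(n):
    a=cv2.cvtColor(cv2.imread(f"pics/{n}0.png"),cv2.COLOR_BGR2HSV);m=cv2.inRange(a,(20,120,120),(35,255,255))
    for c in cv2.findContours(m,0,2)[0]:
        if cv2.contourArea(c)>25: print(n,cv2.minAreaRect(c))
yel("scene");yel("side")
for uv in [(390,183),(411,208),(384,223)]: print(onz(P,uv,.03))
E
```

```text
sink [ 0.61443668 -0.09015329  0.0523908 ]
jigcorner(top) [ 0.57845644  0.34265819 -0.02310443]
scene ((91.5, 204.0), (12.0, 11.0), 90.0)
scene ((387.9917907714844, 204.5901641845703), (34.954071044921875, 35.59425354003906), 50.19443130493164)
side ((394.8461608886719, 372.26922607421875), (13.590153694152832, 18.859806060791016), 56.30992889404297)
side ((351.7500305175781, 245.75003051757812), (7.77817440032959, 11.31370735168457), 45.0)
side ((293.88934326171875, 164.73854064941406), (13.52356243133545, 36.072635650634766), 88.31531524658203)
[0.53302893 0.27043017 0.03      ]
[0.62518904 0.30431654 0.03      ]
[0.6576319  0.21804836 0.03      ]
```

View pics/crop1.png

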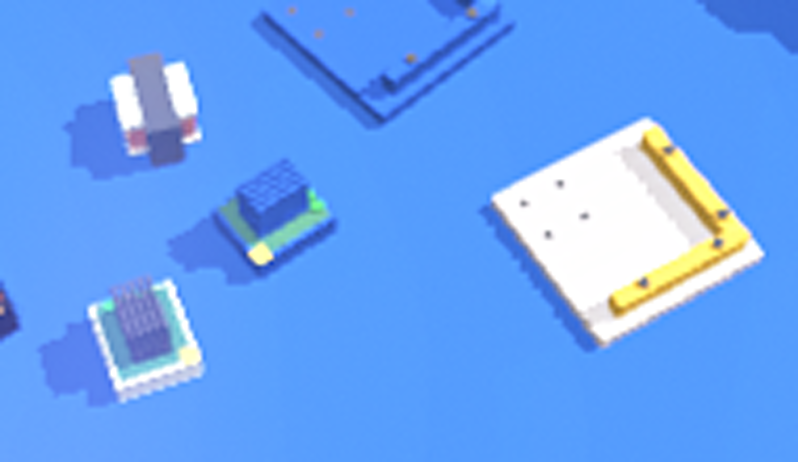

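The crop shows (269,231) with a white base, a green board, dark fins and a yellow mark at its lower right, so that is the module. The neighbour at (300,201) is the blue decoy. The jig at (384,204) has a bare aluminium plate with yellow fences and its corner at the right. I'll look at the jig with the wrist camera on the way.

send_rows --increments '[[9.1, [-4.2, -1.9, 0], [0, 0, 0]], [9.1, [-4.2, -1.9, 0], [0, 0, 0]], [9.1, [-4.2, -1.9, 0], [0, 0, 0]], [9.1, [-4.2, -1.9, 0], [0, 0, 0]], [9.1, [-4.2, -1.9, 0], [0, 0, 0]]]'

```text
clock: 0.6
position: [0.3613, 0.4402, 0.2265]
ee_rot: [-0.48, -3.104, 0.001]
force: [1.2, 0.1, -0.0]
width: 0.992
gripper_force: 0.0
```

send_rows --increments '[[9.1, [-4.2, -1.9, 0], [0, 0, 0]], [9.1, [-4.2, -1.9, 0], [0, 0, 0]], [9.1, [-4.2, -1.9, 0], [0, 0, 0]], [9.1, [-4.2, -1.9, 0], [0, 0, 0]], [9.1, [0, 0, 0], [0, 0, 0]]]'

```text
clock: 1.1
position: [0.5028, 0.3116, 0.2265]
ee_rot: [0.496, 3.099, -0.005]
force: [0.1, 0.0, -0.4]
width: 0.987
gripper_force: 0.0
```

Run:
```python
from h import *
s=arm.observe(); p=arm.camera_params("wrist"); im=arm.get_image("wrist")
cv2.imwrite("pics/w1.png",im[:,:,::-1])
np.save("w1.npy",p,allow_pickle=True)
R=Ro.from_rotvec(s["ee_rot"]).as_matrix();c=-p["R"].T@p["t"]
print(s["clock"],s["position"],s["joints"],"cam in tool",R.T@(c-s["position"]),"cam axis",p["R"][2],"R tool",R[:,0],R[:,1])
```

```text
1.1 [0.50280815 0.31156781 0.22653652] [-0.75982451  0.37919035  0.15497101  1.66763194 -0.05924642  1.0995887
  0.66486214] cam in tool [ 0.08307     0.00072311 -0.15893631] cam axis [ 0.29218466 -0.09943453 -0.95117869] R tool [-0.95012379  0.311853   -0.0035335 ] [ 0.31186261  0.95012367 -0.00259459]
```

View pics/w1.png

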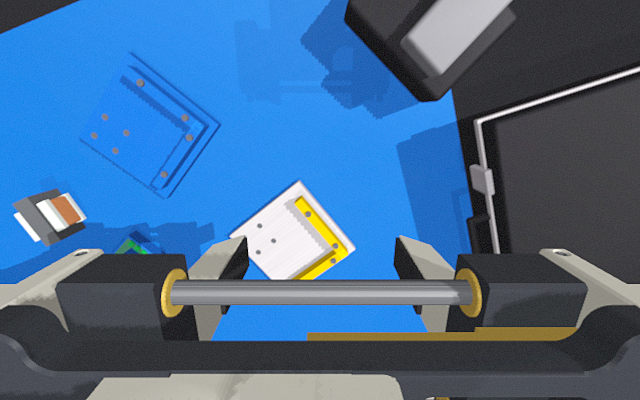

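The wrist camera looks out on the tool's +x side, so the jig (corner at about (350,245)) is half hidden by the gripper. I'll go further over it and a little higher.

send_rows --increments '[[9.1, [-4, -0.5, -2], [0, 0, 0]], [9.1, [-4, -0.5, -2], [0, 0, 0]], [9.1, [-4, -0.5, -2], [0, 0, 0]], [9.1, [0, 0, 0], [0, 0, 0]], [9.1, [0, 0, 0], [0, 0, 0]]]'

```text
clock: 1.65
position: [0.6072, 0.2685, 0.2863]
ee_rot: [-0.481, -3.104, -0.0]
force: [0.1, 0.4, 0.4]
width: 0.991
gripper_force: 0.0
```

Run:
```python
from h import *
s=arm.observe(); p=arm.camera_params("wrist"); im=arm.get_image("wrist")
cv2.imwrite("pics/w2.png",im[:,:,::-1]); np.save("w2.npy",p,allow_pickle=True)
print(s["clock"],s["position"])
```

```text
1.65 [0.60723978 0.26849559 0.28631549]
```

View pics/w2.png

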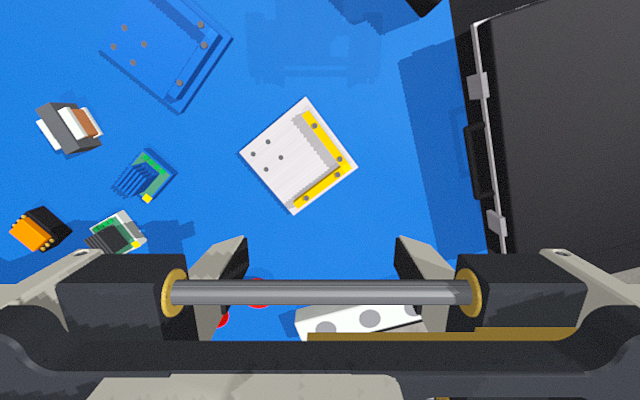

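This shows the whole jig: the plate at (300,155), with its fence corner at about (345,175) and the fences on the lower right. The module is half hidden at (118,232).

Run:
```python
from h import *
p=np.load("w2.npy",allow_pickle=True).item(); im=cv2.imread("pics/w2.png"); hsv=cv2.cvtColor(im,cv2.COLOR_BGR2HSV)
roi=np.zeros(im.shape[:2],np.uint8); roi[85:225,230:370]=255
def big(m):
    return max(cv2.findContours(cv2.bitwise_and(m,roi),0,1)[0],key=cv2.contourArea).reshape(-1,2).astype(float)
def rect(c,z):
    w=np.array([onz(p,u,z)[:2] for u in c]); r=cv2.minAreaRect((w*1000).astype(np.float32)); return r,cv2.boxPoints(r)
cy=big(cv2.inRange(hsv,(18,150,150),(38,255,255)))
print("yellow z.03",rect(cy,.03))
notblue=cv2.bitwise_not(cv2.inRange(hsv,(95,110,0),(125,255,255)))
cp=big(notblue)
print("plate z.012",rect(cp,.012)); print(cv2.minAreaRect(cp.astype(np.float32)), cv2.boxPoints(cv2.minAreaRect(cp.astype(np.float32))))
# height check : plate bottom-left/top corners with scene view
P=arm.camera_params("scene"); sc=cv2.imread("pics/scene0.png");h2=cv2.cvtColor(sc,cv2.COLOR_BGR2HSV)
nb=cv2.bitwise_not(cv2.inRange(h2,(95,110,0),(125,255,255))); roi=np.zeros(sc.shape[:2],np.uint8); roi[170:240,340:425]=255
c2=big(nb); q2=cv2.approxPolyDP(c2.astype(np.int32).reshape(-1,1,2),4,True).reshape(-1,2); q1=cv2.approxPolyDP(cp.astype(np.int32).reshape(-1,1,2),5,True).reshape(-1,2)
print(q1.tolist(),q2.tolist())
for u in q1:
    v=min(q2,key=lambda v:np.linalg.norm(onz(P,v,.012)-onz(p,u,.012))); print(u,v,tri((p,u),(P,v)))
```

```text
yellow z.03 (((587.0759887695312, 246.2334442138672), (104.08646392822266, 104.03175354003906), 20.3289794921875), array([[520.2035 , 276.92908],
       [556.3452 , 179.37712],
       [653.9485 , 215.53781],
       [617.80676, 313.08978]], dtype=float32))
plate z.012 (((584.7200927734375, 239.98455810546875), (132.07476806640625, 132.17037963867188), 20.337646484375), array([[499.83142, 278.99863],
       [545.76746, 155.06766],
       [669.60876, 200.97049],
       [623.6727 , 324.90146]], dtype=float32))
((299.8114929199219, 157.5737762451172), (88.47348022460938, 87.57722473144531), 50.194427490234375) [[237.85248 151.62296]
 [305.13116  95.55738]
 [361.7705  163.5246 ]
 [294.49182 219.59018]]
[[306, 97], [239, 151], [293, 215], [357, 167]] [[389, 178], [352, 196], [378, 232], [416, 210]]
[306  97] [389 178] [0.5023754  0.27917704 0.01051055]
[239 151] [352 196] [0.5450832  0.15696397 0.01154134]
[293 215] [378 232] [0.66994819 0.20061922 0.00752008]
[357 167] [416 210] [0.62352549 0.32285018 0.01128477]
```

send_rows --increments '[[9.1, [-1.7, -4, 0.5], [0, 0, 0]], [9.1, [-1.7, -4, 0.5], [0, 0, 0]], [9.1, [-1.7, -4, 0.5], [0, 0, 0]], [9.1, [-1.7, -4, 0.5], [0, 0, 0]], [9.1, [-1.7, -4, 0.5], [0, 0, 0]]]'

```text
clock: 2.2
position: [0.6264, 0.0525, 0.2609]
ee_rot: [-0.475, -3.104, -0.001]
force: [1.2, 0.0, 0.2]
width: 0.993
gripper_force: 0.0
```

send_rows --increments '[[9.1, [-1.7, -4, 0.5], [0, 0, 0]], [9.1, [-1.7, -4, 0.5], [0, 0, 0]], [9.1, [-1.7, -4, 0.5], [0, 0, 0]], [9.1, [0, 0, 0], [0, 0, 0]], [9.1, [0, 0, 0], [0, 0, 0]]]'

```text
clock: 2.7
position: [0.6393, -0.0773, 0.2459]
ee_rot: [-0.48, -3.103, -0.001]
force: [-0.8, 0.9, -0.2]
width: 0.989
gripper_force: 0.0
```

Run:
```python
from h import *
s=arm.observe(); p=arm.camera_params("wrist"); im=arm.get_image("wrist")
cv2.imwrite("pics/w3.png",im[:,:,::-1]); np.save("w3.npy",p,allow_pickle=True)
print(s["clock"],s["position"],s["joints"],onz(p,(320,200),.03))
```

```text
2.7 [ 0.63933676 -0.07727029  0.24587994] [-0.13323845  0.45660917  0.25862519  1.50878783 -0.12241374  1.1938617
  1.40895127] [ 0.67155209 -0.08844538  0.03      ]
```

View pics/w3.png

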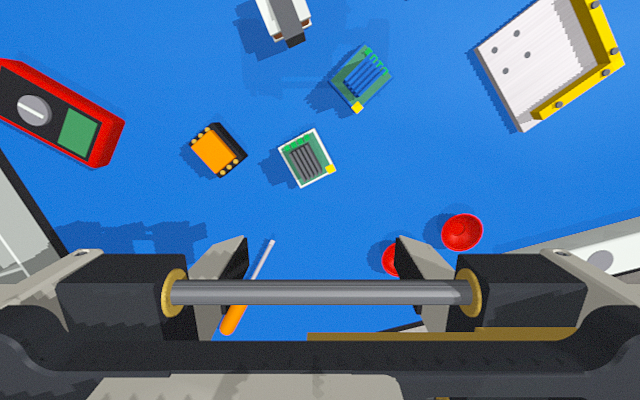

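The module is at (306,158), with its yellow mark at (331,169) and its fins running down the picture. I'll measure its pose now.

Run:
```python
from h import *
p=np.load("w3.npy",allow_pickle=True).item(); im=cv2.imread("pics/w3.png"); hsv=cv2.cvtColor(im,cv2.COLOR_BGR2HSV)
roi=np.zeros(im.shape[:2],np.uint8); roi[120:200,272:345]=255
def big(m,roi):
    return max(cv2.findContours(cv2.bitwise_and(m,roi),0,1)[0],key=cv2.contourArea).reshape(-1,2).astype(np.float32)
# base: white rim + green + yellow (exclude mat blue and its shadow, which keep a blue hue)
nb=cv2.bitwise_not(cv2.inRange(hsv,(95,110,0),(125,255,255))); nb=cv2.morphologyEx(nb,cv2.MORPH_OPEN,np.ones((3,3)))
c=big(nb,roi); 
for z in(.0,.02):
    w=np.array([onz(p,u,z)[:2]*1000 for u in c],np.float32); r=cv2.minAreaRect(w); print(z,r,cv2.boxPoints(r).tolist())
print(cv2.boxPoints(cv2.minAreaRect(c)).tolist())
dark=cv2.morphologyEx(cv2.inRange(hsv,(0,0,0),(179,130,125)),cv2.MORPH_CLOSE,np.ones((5,5)))
roi2=np.zeros_like(roi); roi2[135:190,283:330]=255
d=big(dark,roi2); w=np.array([onz(p,u,.056)[:2]*1000 for u in d],np.float32); r=cv2.minAreaRect(w); print("sink .056",r,cv2.boundingRect(d.astype(np.int32)))
y=big(cv2.inRange(hsv,(20,120,120),(35,255,255)),roi).mean(0); print("yellow",y,onz(p,y,.02))
# height: sink centre + yellow in scene/side
P,S=arm.camera_params("scene"),arm.camera_params("side")
out={}
for n,q,b in(("scene",P,(245,205,295,250)),("side",S,(325,200,365,240))):
    a=cv2.imread(f"pics/{n}0.png"); h=cv2.cvtColor(a,cv2.COLOR_BGR2HSV); ro=np.zeros(a.shape[:2],np.uint8); ro[b[1]:b[3],b[0]:b[2]]=255
    k=cv2.inRange(h,(18,50,150),(40,255,255))&ro; ys,xs=np.nonzero(k); print(n,"yel",len(xs),xs.mean() if len(xs) else 0,ys.mean() if len(xs) else 0)
    if len(xs): print(tri((p,y),(q,(xs.mean(),ys.mean()))))
cv2.imwrite("pics/crop2.png",cv2.resize(im[115:205,262:352],None,fx=6,fy=6,interpolation=cv2.INTER_CUBIC))
```

```text
0.0 ((615.7576293945312, -90.66117095947266), (69.37151336669922, 60.69386672973633), 10.57740306854248) [[576.0906372070312, -67.19693756103516], [587.2318725585938, -126.85948944091797], [655.4246215820312, -114.12540435791016], [644.2833862304688, -54.462852478027344]]
0.02 ((613.0360107421875, -88.73380279541016), (65.94557189941406, 57.69648361206055), 10.577401161193848) [[575.3280029296875, -66.42835998535156], [585.9189453125, -123.14445495605469], [650.7440185546875, -111.03924560546875], [640.153076171875, -54.323150634765625]]
[[276.2756652832031, 146.85406494140625], [313.9054260253906, 126.93243408203125], [336.7459411621094, 170.07568359375], [299.1161804199219, 189.997314453125]]
sink .056 ((610.026123046875, -89.97562408447266), (42.9262580871582, 32.38330078125), 9.382390975952148) (284, 142, 38, 39)
yellow [329.875   168.16667] [ 0.63468641 -0.06247228  0.02      ]
scene yel 6 281.6666666666667 229.66666666666666
[ 0.63143034 -0.05919707  0.03759469]
side yel 0 0 0
```

View pics/crop2.png

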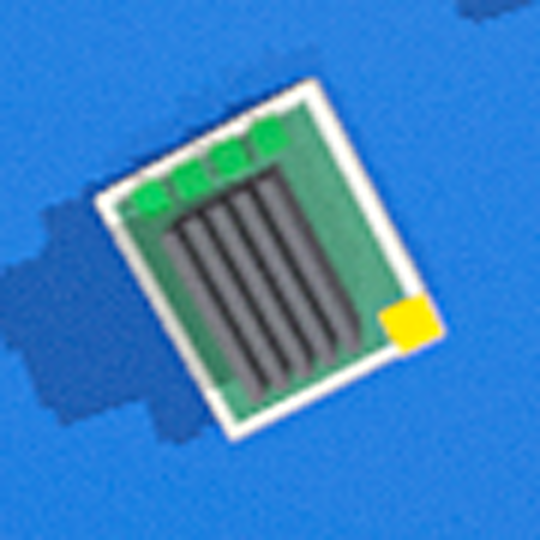

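Module: centre about (0.613, -0.089), yaw 0.185 rad, rim at 20 mm and fin tops at about 52 mm from the two views. Jig: centre (0.5845, 0.240), yaw 0.355 rad. Next I turn -0.49 about tool z to grip along the module's y, coming down partway.

send_rows --increments '[[5.5, [0, 0, 3], [0, 0, -0.123]], [5.5, [0, 0, 3], [0, 0, -0.123]], [5.5, [0, 0, 3], [0, 0, -0.123]], [5.5, [0, 0, 3], [0, 0, -0.123]], [5.5, [0, 0, 0], [0, 0, 0]]]'

```text
clock: 3.25
position: [0.6373, -0.0746, 0.1227]
ee_rot: [0.299, -3.12, -0.004]
force: [-0.0, 0.3, -1.2]
width: 0.621
gripper_force: 0.0
```

```bash
cat > go.py <<'E'
import sys; from h import *
s=arm.observe(); R=Ro.from_rotvec(s["ee_rot"]).as_matrix(); t=np.array(list(map(float,sys.argv[1:4]))); yaw=float(sys.argv[4])
ty=np.arctan2(-R[0,1],R[1,1]) # yaw for which tool y = module y
print("t",s["clock"],"pos",s["position"].round(4),"shift cm",(R.T@(t-s["position"])*100).round(2),"turn z",round(ty-yaw,3),"tilt",R[:2,2].round(4),"F",s["force"].round(2),"grip",s["gripper_force"],"w",s["width"],"q",s["joints"].round(2))
E
python3 go.py .6128 -.089 .026 .1846
```

```text
t 3.25 pos [ 0.6373 -0.0746  0.1227] shift cm [ 2.62 -0.98  9.69] turn z 0.006 tilt [-0.0074  0.002 ] F [-0.02  0.29 -1.19] grip 0.0 w 0.6205638557982441 q [-0.04  0.56  0.12  1.65 -0.08  0.95  1.86]
```

send_rows --increments '[[5.5, [2.6, -1.0, 1], [0, 0, 0]], [5.5, [0, 0, 2], [0, 0, 0]], [5.5, [0, 0, 0], [0, 0, 0]], [5.5, [0, 0, 0], [0, 0, 0]]]'

```text
clock: 3.65
position: [0.6175, -0.091, 0.0981]
ee_rot: [-0.29, 3.127, 0.001]
force: [0.4, 0.6, 0.6]
width: 0.602
gripper_force: 0.0
```

```bash
python3 go.py .6128 -.089 .026 .1846
python3 - <<'E'
from h import *
p=arm.camera_params("wrist"); im=arm.get_image("wrist"); cv2.imwrite("pics/w4.png",im[:,:,::-1])
E
```

```text
t 3.65 pos [ 0.6175 -0.091   0.0981] shift cm [0.43 0.28 7.21] turn z 0.0 tilt [0.0012 0.0007] F [0.36 0.56 0.58] grip 0.0 w 0.6017909191181584 q [-0.02  0.56  0.11  1.72 -0.08  0.86  1.89]
```

View pics/w4.png

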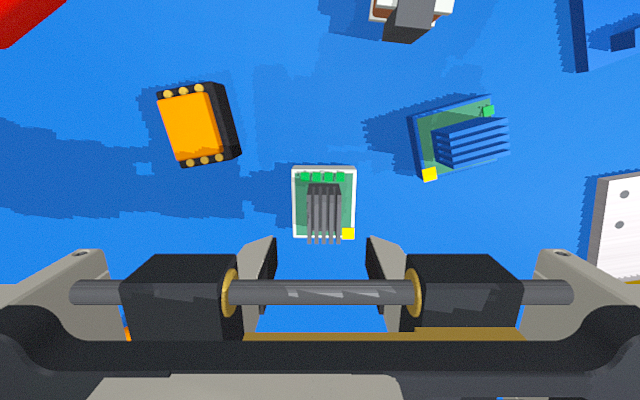

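The fins at (325,212) lie square to the fingers and about midway between them. I'll descend.

send_rows --increments '[[5.5, [0.4, 0.3, 3.0], [0, 0, 0]], [5.5, [0, 0, 2.7], [0, 0, 0]], [5.5, [0, 0, 0], [0, 0, 0]], [5.5, [0, 0, 0], [0, 0, 0]]]'

```text
clock: 4.1
position: [0.613, -0.09, 0.0409]
ee_rot: [-0.291, 3.127, 0.0]
force: [-0.1, -0.5, 0.5]
width: 0.6
gripper_force: 0.0
```

```bash
python3 go.py .6128 -.089 .026 .1846
```

```text
t 4.1 pos [ 0.613  -0.09    0.0409] shift cm [-0.    0.1   1.49] turn z 0.001 tilt [0.0008 0.0001] F [-0.11 -0.47  0.5 ] grip 0.0 w 0.5999853453746439 q [-0.01  0.62  0.1   1.78 -0.09  0.75  1.89]
```

send_rows --increments '[[5.5, [0, 0.1, 1.4], [0, 0, 0]], [5.5, [0, 0, 0], [0, 0, 0]], [2.0, [0, 0, 0], [0, 0, 0]], [2.0, [0, 0, 0], [0, 0, 0]], [2.0, [0, 0, 0], [0, 0, 0]]]' --force 30

```text
clock: 4.6
position: [0.6123, -0.0895, 0.0262]
ee_rot: [-0.29, 3.127, -0.0]
force: [1.4, 0.3, -0.0]
width: 0.386
gripper_force: 0.0
```

send_rows --increments '[[2.0, [0, 0, 0], [0, 0, 0]], [2.0, [0, 0, 0], [0, 0, 0]], [2.0, [0, 0, 0], [0, 0, 0]]]'

```text
clock: 4.9
position: [0.6121, -0.0895, 0.026]
ee_rot: [-0.29, 3.128, -0.0]
force: [-0.0, 0.0, 3.7]
width: 0.279
gripper_force: 30.0
```

```bash
python3 go.py .6128 -.089 .026 .1846
```

```text
t 4.9 pos [ 0.6121 -0.0895  0.026 ] shift cm [-0.08  0.04  0.  ] turn z 0.001 tilt [ 0.0005 -0.    ] F [-0.    0.03  3.67] grip 29.995511770248413 w 0.2794754277501793 q [-0.01  0.64  0.1   1.79 -0.09  0.72  1.9 ]
```

send_rows --increments '[[2.0, [0, 0, -1], [0, 0, 0]], [2.0, [0, 0, -2], [0, 0, 0]], [2.0, [0, 0, -2], [0, 0, 0]], [2.0, [0, 0, -2], [0, 0, 0]], [2.0, [0, 0, -2], [0, 0, 0]]]'

```text
clock: 5.4
position: [0.6116, -0.0895, 0.1169]
ee_rot: [0.29, -3.128, -0.0]
force: [-0.2, -0.4, -1.9]
width: 0.278
gripper_force: 30.0
```

send_rows --increments '[[2.0, [0, 0, 0], [0, 0, -0.085]], [2.0, [0, 0, 0], [0, 0, -0.085]], [2.0, [0, 0, 0], [0, 0, 0]]]'

```text
clock: 5.7
position: [0.6118, -0.0895, 0.1163]
ee_rot: [-0.557, 3.092, 0.0]
force: [0.2, -1.0, -2.0]
width: 0.284
gripper_force: 30.0
```

```bash
python3 go.py .586 .250 .120 .355
```

```text
t 5.7 pos [ 0.6118 -0.0895  0.1163] shift cm [-9.43 32.72 -0.36] turn z 0.001 tilt [0.0002 0.0001] F [ 0.22 -0.97 -1.98] grip 29.99401956796646 w 0.28396682275058893 q [ 0.01  0.53  0.07  1.72 -0.05  0.9   2.03]
```

send_rows --increments '[[2.0, [-0.9, 3.2, 0], [0, 0, 0]], [2.0, [-0.9, 3.2, 0], [0, 0, 0]], [2.0, [-0.9, 3.2, 0], [0, 0, 0]], [2.0, [-0.9, 3.2, 0], [0, 0, 0]], [2.0, [-0.9, 3.2, 0], [0, 0, 0]]]'

```text
clock: 6.2
position: [0.5981, 0.0774, 0.1158]
ee_rot: [0.55, -3.093, -0.0]
force: [0.6, 0.5, -2.2]
width: 0.281
gripper_force: 30.0
```

send_rows --increments '[[2.0, [-0.9, 3.2, 0], [0, 0, 0]], [2.0, [-0.9, 3.2, 0], [0, 0, 0]], [2.0, [-0.9, 3.2, 0], [0, 0, 0]], [2.0, [-0.9, 3.2, 0], [0, 0, 0]], [2.0, [0, 0, 0], [0, 0, 0]]]'

```text
clock: 6.7
position: [0.586, 0.2158, 0.1158]
ee_rot: [0.562, -3.091, -0.006]
force: [0.1, -0.3, -1.5]
width: 0.284
gripper_force: 30.0
```

```bash
python3 go.py .586 .250 .060 .355
python3 - <<'E'
from h import *
s=arm.observe();p=arm.camera_params("wrist"); im=arm.get_image("wrist"); cv2.imwrite("pics/w5.png",im[:,:,::-1]); np.save("w5.npy",p,allow_pickle=True); print(s["position"])
E
```

```text
t 6.7 pos [0.586  0.2158 0.1158] shift cm [-1.2   3.18  5.59] turn z 0.005 tilt [-0.0009  0.0038] F [ 0.13 -0.27 -1.46] grip 29.99555468559265 w 0.2838065984697088 q [-0.47  0.54  0.05  1.7  -0.03  0.9   1.52]
[0.58601053 0.21579981 0.11575418]
```

View pics/w5.png

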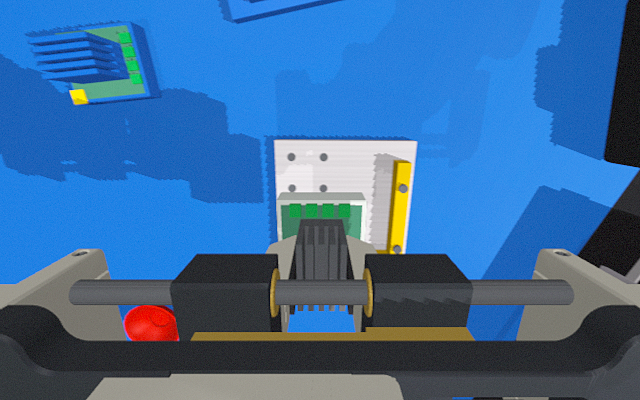

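The module hangs square in the fingers (base from 277 to 367 px). The plate and the left fence (inner face at 390 px) lie parallel to it. I'll move over the plate, about 8 mm short of both fences, and come down.

send_rows --increments '[[2.0, [-1.2, 3.2, 0], [0, 0, -0.005]], [2.0, [0, 0, 2.5], [0, 0, 0]], [2.0, [0, 0, 2.5], [0, 0, 0]], [2.0, [0, 0, 0], [0, 0, 0]], [2.0, [0, 0, 0], [0, 0, 0]]]'

```text
clock: 7.25
position: [0.588, 0.2416, 0.0659]
ee_rot: [0.559, -3.091, 0.001]
force: [1.1, 0.7, -0.4]
width: 0.282
gripper_force: 30.0
```

```bash
python3 go.py .586 .250 .042 .355
```

```text
t 7.25 pos [0.588  0.2416 0.0659] shift cm [-0.11  0.86  2.39] turn z 0.003 tilt [-0.0008 -0.0011] F [ 1.07  0.65 -0.36] grip 29.995040595531464 w 0.2823939507628358 q [-0.5   0.61  0.04  1.71 -0.03  0.82  1.48]
```

send_rows --increments '[[2.0, [0, 0.8, 0.8], [0, 0, 0]], [2.0, [0, 0, 0.8], [0, 0, 0]], [2.0, [0, 0, 0.8], [0, 0, 0]], [2.0, [0, 0, 0], [0, 0, 0]], [2.0, [0, 0, 0], [0, 0, 0]]]'

```text
clock: 7.75
position: [0.585, 0.2501, 0.0415]
ee_rot: [0.562, -3.09, 0.0]
force: [-0.3, -0.8, -1.9]
width: 0.276
gripper_force: 30.0
```

send_rows --increments '[[2.0, [0, 0, 0.2], [0, 0, 0]], [2.0, [0, 0, 0.2], [0, 0, 0]], [2.0, [0, 0, 0], [0, 0, 0]]]'

```text
clock: 8.05
position: [0.5853, 0.2504, 0.038]
ee_rot: [-0.562, 3.09, 0.0]
force: [0.1, -0.1, -0.3]
width: 0.282
gripper_force: 30.0
```

```bash
python3 go.py .586 .250 .038 .355
```

```text
t 8.05 pos [0.5853 0.2504 0.038 ] shift cm [-0.05 -0.06  0.  ] turn z 0.005 tilt [0.0006 0.0003] F [ 0.07 -0.09 -0.34] grip 29.996054470539093 w 0.2816797681152563 q [-0.51  0.65  0.04  1.73 -0.03  0.77  1.47]
```

The vertical force has gone from -2 N to about 0, so the plate is carrying the module. I'll slide to within about 2 mm of both fences.

send_rows --increments '[[2.0, [-0.2, 0.2, 0.03], [0, 0, 0]], [2.0, [-0.2, 0.2, 0], [0, 0, 0]], [2.0, [-0.15, 0.15, 0], [0, 0, 0]], [2.0, [0, 0, 0], [0, 0, 0]], [2.0, [0, 0, 0], [0, 0, 0]]]'

```text
clock: 8.55
position: [0.5889, 0.2573, 0.038]
ee_rot: [-0.562, 3.09, -0.0]
force: [-0.9, -2.7, 5.6]
width: 0.28
gripper_force: 30.0
```

send_rows --increments '[[2.0, [-0.05, 0, 0], [0, 0, 0]], [2.0, [-0.05, 0, 0], [0, 0, 0]], [2.0, [0, 0, 0], [0, 0, 0]]]'

```text
clock: 8.85
position: [0.5889, 0.2574, 0.038]
ee_rot: [0.562, -3.09, 0.001]
force: [-3.7, -3.2, 7.7]
width: 0.282
gripper_force: 30.0
```

```bash
cat > st.py <<'E'
from h import *
s=arm.observe();c,n=np.cos(.355),np.sin(.355);J=np.array([[c,n],[-n,c]])
print("t",s["clock"],"TCP in jig mm",(J@(s["position"][:2]-[.5845,.2402])*1000).round(2),"z",s["position"][2].round(4),"F jig",(J@s["force"][:2]).round(2),"Fz",s["force"][2].round(2),"torque",s["ft_torque"].round(2),"ori",s["ee_rot"].round(4),"w",s["width"].__round__(3))
E
python3 st.py
```

```text
t 8.85 TCP in jig mm [10.07 14.56] z 0.038 F jig [-4.61 -1.69] Fz 7.7 torque [-0.7   0.84 -0.04] ori [ 5.6200e-01 -3.0902e+00  7.0000e-04] w 0.282
```

send_rows --increments '[[2.0, [0, 0, -0.03], [0, 0, 0]], [2.0, [-0.05, 0.1, 0], [0, 0, 0]], [2.0, [0, 0, 0], [0, 0, 0]]]'

```text
clock: 9.15
position: [0.5896, 0.2588, 0.038]
ee_rot: [-0.562, 3.09, -0.0]
force: [-1.0, -2.4, 5.9]
width: 0.283
gripper_force: 30.0
```

```bash
python3 st.py
```

```text
t 9.15 TCP in jig mm [11.25 15.71] z 0.038 F jig [-1.76 -1.95] Fz 5.86 torque [-0.58  0.32  0.02] ori [-5.6230e-01  3.0904e+00 -3.0000e-04] w 0.283
```

send_rows --increments '[[2.0, [-0.05, 0.05, 0], [0, 0, 0]], [2.0, [0, 0, 0], [0, 0, 0]], [2.0, [0, 0, 0], [0, 0, 0]]]'

```text
clock: 9.45
position: [0.5898, 0.2593, 0.038]
ee_rot: [-0.562, 3.091, -0.0]
force: [-1.5, -3.8, 6.3]
width: 0.283
gripper_force: 30.0
```

```bash
python3 st.py
```

```text
t 9.45 TCP in jig mm [11.64 16.1 ] z 0.038 F jig [-2.7  -3.04] Fz 6.26 torque [-0.63  0.37  0.04] ori [-5.6230e-01  3.0906e+00 -4.0000e-04] w 0.283
```

send_rows --increments '[[2.0, [-0.05, 0.05, 0], [0, 0, 0]], [2.0, [0, 0, 0], [0, 0, 0]], [2.0, [0, 0, 0], [0, 0, 0]]]'

```text
clock: 9.75
position: [0.5901, 0.2597, 0.038]
ee_rot: [-0.562, 3.091, -0.001]
force: [-2.1, -3.9, 6.6]
width: 0.283
gripper_force: 30.0
```

```bash
python3 st.py
```

```text
t 9.75 TCP in jig mm [11.99 16.36] z 0.038 F jig [-3.36 -2.95] Fz 6.65 torque [-0.8   0.53 -0.02] ori [-5.6200e-01  3.0909e+00 -9.0000e-04] w 0.283
```

send_rows --increments '[[2.0, [-0.05, 0.05, 0], [0, 0, 0]], [2.0, [0, 0, 0], [0, 0, 0]], [2.0, [0, 0, 0], [0, 0, 0]]]'

```text
clock: 10.05
position: [0.5901, 0.2597, 0.038]
ee_rot: [0.561, -3.09, 0.002]
force: [-4.2, -6.2, 9.1]
width: 0.282
gripper_force: 30.0
```

```bash
python3 st.py
```

```text
t 10.05 TCP in jig mm [12.   16.36] z 0.038 F jig [-6.1 -4.3] Fz 9.08 torque [-1.13  0.8   0.  ] ori [ 5.6120e-01 -3.0903e+00  1.9000e-03] w 0.282
```

Position has stalled at about (12.0, 16.4) mm in the jig's frame, close to the expected (12, 16.7). I'll lower the plate load a little and raise the push.

send_rows --increments '[[2.0, [0, 0, -0.03], [0, 0, 0]], [2.0, [-0.05, 0.05, 0], [0, 0, 0]], [2.0, [0, 0, 0], [0, 0, 0]], [2.0, [0, 0, 0], [0, 0, 0]]]'

```text
clock: 10.45
position: [0.5901, 0.2598, 0.038]
ee_rot: [0.561, -3.09, 0.003]
force: [-3.4, -6.2, 8.1]
width: 0.279
gripper_force: 30.0
```

```bash
python3 st.py
```

```text
t 10.45 TCP in jig mm [12.05 16.46] z 0.038 F jig [-5.38 -4.66] Fz 8.1 torque [-1.4   0.86 -0.01] ori [ 5.6080e-01 -3.0895e+00  2.9000e-03] w 0.279
```

send_rows --increments '[[2.0, [-0.05, 0.05, 0], [0, 0, 0]], [2.0, [0, 0, 0], [0, 0, 0]], [2.0, [0, 0, 0], [0, 0, 0]]]'

```text
clock: 10.75
position: [0.5901, 0.2598, 0.0381]
ee_rot: [0.56, -3.089, 0.004]
force: [-5.5, -8.3, 10.0]
width: 0.278
gripper_force: 30.0
```

```bash
python3 st.py
```

```text
t 10.75 TCP in jig mm [12.08 16.44] z 0.0381 F jig [-8.08 -5.89] Fz 9.97 torque [-1.68  1.12  0.03] ori [ 0.5601 -3.0888  0.0039] w 0.278
```

send_rows --increments '[[2.0, [-0.05, 0.07, -0.04], [0, 0, 0]], [2.0, [0, 0.05, 0], [0, 0, 0]], [2.0, [0, 0, 0], [0, 0, 0]], [2.0, [0, 0, 0], [0, 0, 0]]]'

```text
clock: 11.15
position: [0.5901, 0.2599, 0.0381]
ee_rot: [0.559, -3.088, 0.006]
force: [-5.2, -10.5, 8.5]
width: 0.283
gripper_force: 30.0
```

```bash
python3 st.py
```

```text
t 11.15 TCP in jig mm [12.12 16.52] z 0.0381 F jig [-8.55 -7.98] Fz 8.51 torque [-2.28  1.05  0.  ] ori [ 0.5588 -3.0883  0.006 ] w 0.283
```

send_rows --increments '[[2.0, [-0.05, 0.05, -0.02], [0, 0, 0]], [2.0, [0, 0.05, 0], [0, 0, 0]], [2.0, [0, 0, 0], [0, 0, 0]], [2.0, [0, 0, 0], [0, 0, 0]]]'

```text
clock: 11.55
position: [0.5901, 0.26, 0.0382]
ee_rot: [0.558, -3.088, 0.008]
force: [-4.6, -13.6, 9.8]
width: 0.282
gripper_force: 30.0
```

```bash
python3 st.py
```

```text
t 11.55 TCP in jig mm [12.15 16.62] z 0.0382 F jig [ -9.07 -11.12] Fz 9.81 torque [-2.82  1.13 -0.03] ori [ 0.5578 -3.0877  0.0078] w 0.282
```

Both forces are up at about 10 N, but friction could be taking some of the x share. To check, I'll ease y off and see whether x alone still meets its fence.

send_rows --increments '[[2.0, [0, -0.2, -0.03], [0, 0, 0]], [2.0, [0, -0.15, 0], [0, 0, 0]], [2.0, [0, 0, 0], [0, 0, 0]], [2.0, [0, 0, 0], [0, 0, 0]]]'

```text
clock: 11.95
position: [0.5908, 0.2601, 0.0382]
ee_rot: [0.561, -3.088, 0.002]
force: [-4.1, -4.8, 2.7]
width: 0.282
gripper_force: 30.0
```

```bash
python3 st.py
```

```text
t 11.95 TCP in jig mm [12.85 16.47] z 0.0382 F jig [-5.47 -3.06] Fz 2.69 torque [-1.    0.92 -0.16] ori [ 5.6100e-01 -3.0878e+00  2.1000e-03] w 0.282
```

send_rows --increments '[[2.0, [-0.05, 0, 0], [0, 0, 0]], [2.0, [-0.05, 0, 0], [0, 0, 0]], [2.0, [0, 0, 0], [0, 0, 0]], [2.0, [0, 0, 0], [0, 0, 0]]]'

```text
clock: 12.35
position: [0.5909, 0.2601, 0.0382]
ee_rot: [0.561, -3.086, 0.003]
force: [-7.2, -5.4, 6.8]
width: 0.28
gripper_force: 30.0
```

```bash
python3 st.py
```

```text
t 12.35 TCP in jig mm [12.88 16.47] z 0.0382 F jig [-8.66 -2.52] Fz 6.78 torque [-1.26  1.56 -0.19] ori [ 5.6070e-01 -3.0861e+00  2.7000e-03] w 0.28
```

With y eased, x slid another 0.7 mm and then stopped hard at 12.88, so it is now on fence_far. I'll press x further first, then bring y back up.

send_rows --increments '[[2.0, [-0.05, 0, -0.04], [0, 0, 0]], [2.0, [-0.05, 0, 0], [0, 0, 0]], [2.0, [-0.05, 0, -0.03], [0, 0, 0]], [2.0, [0, 0, 0], [0, 0, 0]], [2.0, [0, 0, 0], [0, 0, 0]]]' --force 40

```text
clock: 12.85
position: [0.591, 0.2602, 0.0383]
ee_rot: [0.56, -3.084, 0.004]
force: [-11.2, -6.8, 5.6]
width: 0.283
gripper_force: 40.0
```

```bash
python3 st.py
```

```text
t 12.85 TCP in jig mm [13.   16.48] z 0.0383 F jig [-12.87  -2.45] Fz 5.59 torque [-1.44  2.27 -0.23] ori [ 0.5602 -3.0835  0.0037] w 0.283
```

send_rows --increments '[[2.0, [0, 0.1, -0.02], [0, 0, 0]], [2.0, [0, 0.1, -0.02], [0, 0, 0]], [2.0, [0, 0.05, 0], [0, 0, 0]], [2.0, [0, 0, 0], [0, 0, 0]], [2.0, [0, 0, 0], [0, 0, 0]]]'

```text
clock: 13.35
position: [0.591, 0.2602, 0.0384]
ee_rot: [0.558, -3.084, 0.007]
force: [-7.2, -11.7, 4.0]
width: 0.281
gripper_force: 40.0
```

```bash
python3 st.py
```

```text
t 13.35 TCP in jig mm [13.02 16.55] z 0.0384 F jig [-10.78  -8.52] Fz 4.05 torque [-2.38  1.67 -0.23] ori [ 0.5578 -3.0842  0.0075] w 0.281
```

y may be sharing its load with friction on fence_far, so I'll raise both, y last and larger. That stays far below 40 N.

send_rows --increments '[[2.0, [-0.05, 0.05, -0.02], [0, 0, 0]], [2.0, [-0.05, 0.05, 0], [0, 0, 0]], [2.0, [0, 0.05, 0], [0, 0, 0]], [2.0, [0, 0, 0], [0, 0, 0]], [2.0, [0, 0, 0], [0, 0, 0]]]'

```text
clock: 13.85
position: [0.5909, 0.2604, 0.0384]
ee_rot: [0.556, -3.083, 0.01]
force: [-8.1, -14.6, 5.0]
width: 0.282
gripper_force: 40.0
```

```bash
python3 st.py; python3 go.py .59 .26 .038 .355
```

```text
t 13.85 TCP in jig mm [13.03 16.67] z 0.0384 F jig [-12.71 -10.89] Fz 4.96 torque [-3.22  2.04 -0.13] ori [ 0.5563 -3.0828  0.0103] w 0.282
t 13.85 pos [0.5909 0.2604 0.0384] shift cm [ 0.1  -0.    0.04] turn z 0.002 tilt [-0.0077 -0.0081] F [ -8.13 -14.63   4.96] grip 40.00485599040985 w 0.28204938230144383 q [-0.53  0.67  0.05  1.69 -0.03  0.8   1.46]
```

send_rows --increments '[[2.0, [-0.05, 0.05, 0], [0, 0, 0]], [2.0, [0, 0.05, 0], [0, 0, 0]], [2.0, [0, 0.05, 0], [0, 0, 0]], [2.0, [0, 0, 0], [0, 0, 0]], [2.0, [0, 0, 0], [0, 0, 0]]]'

```text
clock: 14.35
position: [0.5909, 0.2604, 0.0384]
ee_rot: [0.555, -3.082, 0.013]
force: [-10.3, -19.4, 7.7]
width: 0.277
gripper_force: 40.0
```

```bash
python3 st.py; python3 go.py .59 .26 .038 .355
python3 - <<'E'
from h import *
a=arm.get_image("scene")[175:245,345:425]; b=arm.get_image("wrist")[60:340,160:480]
cv2.imwrite("pics/end.png",np.hstack([cv2.resize(a,(400,350),interpolation=cv2.INTER_CUBIC),cv2.resize(b,(400,350))])[:,:,::-1])
E
```

```text
t 14.35 TCP in jig mm [13.03 16.66] z 0.0384 F jig [-16.41 -14.56] Fz 7.73 torque [-3.97  2.14 -0.13] ori [ 0.5547 -3.0824  0.013 ] w 0.277
t 14.35 pos [0.5909 0.2604 0.0384] shift cm [ 0.1  -0.    0.04] turn z 0.001 tilt [-0.008  -0.0099] F [-10.32 -19.35   7.73] grip 40.000483989715576 w 0.27730061359066366 q [-0.53  0.67  0.05  1.69 -0.03  0.8   1.46]
```

View pics/end.png

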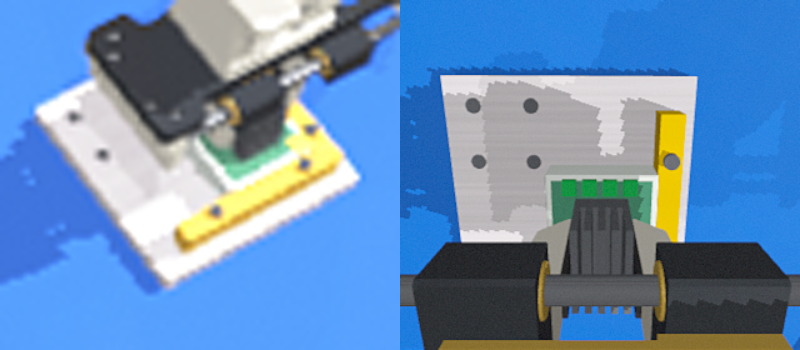

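Both views show the module flush against both yellow fences: in the wrist crop its side meets the left fence at x≈655, and in the scene crop its front edge lies along the far fence. A last bit of y push will put its contact beyond what friction could hold.

send_rows --increments '[[2.0, [0, 0.05, -0.02], [0, 0, 0]], [2.0, [0, 0.05, 0], [0, 0, 0]], [2.0, [0, 0.05, 0], [0, 0, 0]], [2.0, [0, 0, 0], [0, 0, 0]], [2.0, [0, 0, 0], [0, 0, 0]]]'

```text
clock: 14.95
position: [0.5909, 0.2604, 0.0385]
ee_rot: [0.553, -3.083, 0.015]
force: [-8.1, -21.8, 7.8]
width: 0.279
gripper_force: 40.0
```

send_rows --increments '[[2.0, [0, 0, 0], [0, 0, 0]], [2.0, [0, 0, 0], [0, 0, 0]], [2.0, [0, 0, 0], [0, 0, 0]], [2.0, [0, 0, 0], [0, 0, 0]], [2.0, [0, 0, 0], [0, 0, 0]]]'

```text
clock: 15.45
position: [0.5909, 0.2604, 0.0385]
ee_rot: [0.554, -3.083, 0.015]
force: [-8.3, -22.0, 5.9]
width: 0.282
gripper_force: 40.0
```

```bash
python3 st.py; python3 go.py .59 .26 .038 .355
```

```text
t 15.45 TCP in jig mm [13.04 16.74] z 0.0385 F jig [-15.39 -17.73] Fz 5.94 torque [-4.62  1.83  0.  ] ori [ 0.5535 -3.0827  0.0153] w 0.282
t 15.45 pos [0.5909 0.2604 0.0385] shift cm [ 0.1  -0.01  0.05] turn z 0.0 tilt [-0.0077 -0.0113] F [ -8.26 -21.97   5.94] grip 39.99781608581543 w 0.28176644058175754 q [-0.53  0.67  0.05  1.69 -0.03  0.8   1.45]
```

The state is steady: about 15 N in x, 18 N in y and 6 N down, with a tilt of about 0.014 rad and the module at rest. Handing in.

```bash
python3 -c "
from cell import arm
print(arm.sign_off())"
```

```text
the job is handed in; nothing more can be done
None
```

The power module is set flat in the jig's fence corner and was handed in still gripped and pressed, with measured pushes of about 15 N toward the far fence and 18 N toward the left one; no verdict came back.

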